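# Index the sample changer and feed a cell under its guard

### The job

Crank the small handwheel of the sample changer clockwise until the empty pocket of the carousel stands squarely in line with the low opening in the guard. Then push the loose sample cell along the feed channel, through the opening and fully home into that pocket with the wooden push stick, never touching the cell or the carousel with the robot itself. Finally draw the stick out and lay it on the bare counter beyond the outer end of the channel, leaving the bottle, jar and beaker where they stand.

Things in the scene. Friction and masses are not known exactly. Their poses are not given: they have to be found in the camera images.
- changer: The fixed sample changer. Origin on the counter under the carousel's centre, z up, +y out through the guard opening and along the feed channel. Round white base, radius 118 mm; octagonal blue guard, 104 mm from centre to each flat, clear top at height 65 mm. The worm post stands 160 degrees counter-clockwise from +x and leans outward 35 degrees from vertical; the handwheel is on its end.
- bar_mid (a point): Middle of the steel guard bar (14 mm diameter, level, axis 215 mm above the counter, 135 mm out from the carousel's centre over the worm post, square to the post's lean) on uprights 100 mm to either side. It leaves no room for a gripper held vertically over the wheel: tilt the tool in line with the wheel's shaft.
- opening (a point): Centre of the lower edge of the guard's opening (46 mm wide, 34 mm high), axes as changer: +y points out along the channel.
- channel_end (a point): Middle of the channel floor's outer end, 202 mm from the carousel's centre; axes as changer. The straight channel runs from here to the opening: floor 15 mm above the counter, two 4 mm rails 36 mm apart inside, their tops 29 mm above the counter. Outward of this point the counter is bare.
- carousel (a joint): Turn of the carousel in rad, counter-clockwise from above positive; 0 = the empty pocket exactly in line with the opening. Starts about one division (60 degrees) short, -1.25 to -0.85. Moves only through the worm, by 1/18 of the handwheel's turn (3 turns to a division); turning the wheel clockwise, looking down on its face, increases it. Self-locking, no backlash.
- pocket_seat (a point): Where the centre of the cell is when fully home in the empty pocket, 65 mm from the carousel's centre, 26 mm above the counter; turns with the carousel. The pocket is 36 mm wide, open outward, with a back wall that stops the cell here. The carousel's floor is 1 mm below the channel's.
- wheel_hub (a point): Centre of the outer face of the handwheel (disc 76 mm in diameter, 8 mm thick). z axis = the shaft, pointing away from the wheel (up and outward, 35 degrees from vertical). The wheel turns with under 3 N at its handle. The hub's boss rises 4 mm.
- spinner_grip (a point): Grip point of the handwheel's handle: a steel cylinder 16 mm in diameter, 36 mm long, standing from the wheel's face parallel to the shaft, 28 mm from the shaft's axis; the point is on its axis, 24 mm above the wheel's face (13 mm below its top). It spins freely about its own axis, so a gripper can hold it tight and carry it round without turning.
- cell_center (a point): Centre of the loose sample cell standing in the channel: an upright steel cylinder 32 mm in diameter, 24 mm high with a black cap, about 80 g.
- stick_grip (a point): Grip point of the wooden push stick, at the middle of its upright handle: a block 34 mm along the stick, 18 mm across and 66 mm high, standing at the stick's rear end; this point is 42 mm above the stick's underside. x axis = along the stick towards the nose, z up. The stick weighs about 120 g.
- stick_nose (a point): The flat nose end of the push stick, 160 mm from the handle's middle along the stick's x axis, 8 mm above its underside. The stick's bar is 16 mm wide and 16 mm high.
- bottle: Bystander: amber bottle 60 mm in diameter, 150 mm high; origin at the centre of its underside.
- jar: Bystander: white jar 56 mm in diameter, 65 mm high; origin at the centre of its underside.
- beaker: Bystander: glass beaker 66 mm in diameter, 85 mm high; origin at the centre of its underside.
Not all that is in view belongs to the job. Of the things that look like the part that bears cell_center, the smallest one is meant.

How it is judged (in metres and radians):
On the way, in this order (a step that is already met when the one before it is completed fails the run):
1. the empty pocket is in line with the opening (within 0.045 rad), the cell still outside the guard (value of joint carousel between -0.045 and 0.045 rad and y of cell_center in the frame of changer above 0.125 m), for 0.3 s.
2. the cell is home in the pocket (within 5 mm) (horizontal distance between cell_center and pocket_seat below 0.005 m), for 0.2 s.
At the end, for the whole second after the job is handed in: The empty pocket stands within 0.045 rad of the opening with the cell upright in it, within 5 mm of its seat; the stick lies at rest on the counter, its nose beyond the channel's outer end (value of joint carousel between -0.045 and 0.045 rad and horizontal distance between cell_center and pocket_seat below 0.005 m and angle between cell_center's own z axis and vertical below 0.1 rad and y of stick_nose in the frame of changer above 0.202 m and height (world z) of stick_grip below 0.05 m and height (world z) of stick_nose below 0.014 m and linear speed of each of stick, cell below 0.02 m/s); the robot touches nothing.
It fails at once if the robot touches the cell (contact force between any of the fingers, the arm and cell above 0.5 N).
It fails at once if the robot touches the carousel (contact force between any of the fingers, the arm and carousel above 0.5 N).
It fails at once if a bystander is moved more than 20 mm or tipped (distance of any of bottle, jar, beaker from where it was at the start of the episode above 0.02 m or angle between any of bottle, jar, beaker's own z axis and vertical above 0.3 rad).
It also fails if it takes over 72 s, if anything falls off the work surface, if the arm or the gripper's body presses on something with over 40 N, if the wrist force passes 120 N, or if a joint passes its speed limit or range.

### The arm

A 6-joint arm with a two-finger parallel gripper is mounted at the origin on the work surface. World frame = base frame: x ahead of the robot, y to its left, z up, the work surface at z = 0. Lengths are in mm, angles in degrees, forces in N, time in s.
With the tool pointing down it reaches from about 250 to 775 mm from the base axis. Payload 8.9 kg.
Tool frame: the origin (TCP) lies midway between the tips of the shut fingers; the grasp point (between the pads) lies robot.grip_point_offset behind it (robot.grip_point_offset is the distance from the TCP to the grasp point, in mm); x points along the fingers, z is the direction in which the jaws open and shut, and the axes are right-handed (so a half turn about x gives the same grasp; the last joint's range is limited). The gripper opens to 85 mm and grips with 20 to 120 N. Pads are 22 mm wide; open, the fingers measure 114 mm over their backs; the gripper's body (76 mm by 85 mm) begins 54 mm behind the grasp point. The pads swing forward as they close: fully open they stand 13 mm farther back than shut.
Start: joints at [-82.122, 16.656, -8.789, 64.555, 0, 82.019], TCP at [143.473, -505.014, 231.305] pointing down, gripper open.
Joint ranges: [-144.48, 144.48], [-52.06, 99.96], [-74.48, 78.29], [-112.23, 115.85], [-86.99, 84.42], [-180, 180]. Speed limits (degrees/s): [127.2, 127.2, 159.86, 180, 180, 180].

### API

Orientations are given as [roll, pitch, yaw] about the fixed x, y, z axes, in that order (R = Rz(yaw) Ry(pitch) Rx(roll)).
In Python, from bench import robot gives the robot as it stands. The module is installed in compiled form; this text tells all that it offers.
- The arm moves only by the shell command python3 -m crank 'ROWS' [FORCE]. ROWS is JSON, a list of rows, each a list of 7 numbers: the turn, a rotation vector about the world's x, y, z in degrees, then the shift along the world's x, y, z in cm, then the opening, from 0 (shut) to 1 (fully open). In form: [[ax, ay, az, dx, dy, dz, fingers], ...]. A call has 1 to 5 rows; each row shifts and turns the commanded pose from where the row before left it; what a row does not reach is not made up. A row lasts 1/12 s, in which the tool goes at most 41.7 mm and 7.16 degrees, less where a joint would pass 70% of its speed; a pose out of reach is approached as far as the arm can. A call is refused whole if a number of a shift passes 4.17 or a number of a turn 7.16, either way. A call with a gripper value outside its range is refused whole. The fingers move at their own pace and stop on an object; FORCE is the grip in N (left out, the last holds). Time passes only in rows, so rows that do not move let the fingers close. It gives the time, the measured TCP pose, the force and the opening at its end, in the units of the state.
- robot.observe(): the state, without advancing time (a new reading comes with each control period).
- robot.capture(name): name is "scene" or "top"; returns the picture (384x512x3 uint8, red, green, blue); there is no depth.
- robot.camera_model(name): a dict with "fx", "fy", "cx", "cy" (pixels), "R" (3x3) and "t" (3): a world point X has camera coordinates R X + t. Camera axes: x right, y down, z forward; pixel columns grow to the right and rows downward; lengths in mm; the calibration is good to about 2 mm. A picture is of the moment at which its call begins. camera_model takes no time and is no camera call.
- robot.job_done(): hands the job in, once; it reports no verdict.
The state is a dict: "t": time; "joints": joint angles; "joint_velocities": joint speeds; "effort": joint torques, N m; "tool_pos": TCP position; "eef_rot": TCP orientation; "force": force on the tool from outside, world axes, zero at the start; "moment": the same for the moment, N m; "gripper_width": finger opening in mm.
Only numpy, scipy, OpenCV 4.12 (cv2) and the standard library are available. Lean on these libraries where they do the work, as an engineer would, in place of code of your own. Each camera call takes 0.05 s, during which the arm holds its last target. There are 200 camera calls.

## Working session

There is one attempt and no reset: what is moved stays moved. The work goes in short steps, Python scripts to look and compute and a shell command to move; the robot and the scene stay as the last step left them, time stands still between calls to the robot, and variables do not carry over. Pictures are saved under pics/ and viewed, about 8 in all and at most 12, crops included, and the job is handed in when it is done.

```bash
mkdir -p pics; ls
python3 - <<'E'
from bench import robot
import cv2,numpy as np
for n in("scene","top"):
    im=robot.capture(n); cv2.imwrite(f"pics/{n}0.png",cv2.cvtColor(im,cv2.COLOR_RGB2BGR))
    m=robot.camera_model(n); R=np.array(m["R"]);t=np.array(m["t"]);print(n,m["fx"],m["cx"],m["cy"],np.round(R,3).tolist(),np.round(-R.T@t))
s=robot.observe();print(s, robot.grip_point_offset)
E
```

```text
pics
scene 352.6223624595928 255.74068711946884 194.1464632049191 [[0.587, 0.809, -0.009], [0.493, -0.367, -0.789], [-0.642, 0.459, -0.615]] [1083. -414.  654.]
top 489.15254555094316 258.3994141456531 202.04994476465237 [[-0.014, -1.0, -0.019], [-0.984, 0.017, -0.176], [0.177, 0.016, -0.984]] [ 352.  -45. 1283.]
{'t': 0.1, 'joints': array([-8.21207451e+01,  1.66884452e+01, -8.82458291e+00,  6.45572170e+01,
        9.68481431e-04,  8.20196560e+01]), 'joint_velocities': array([-0.01030697, -0.12966802,  0.14415936, -0.01279911, -0.08426772,
        0.0450641 ]), 'effort': array([ 8.44938459e-04, -5.37978423e+01,  3.31919682e+01,  9.29240050e-03,
       -2.62771819e-04,  6.14848972e-07]), 'tool_pos': array([ 143.4354626 , -504.61669359,  230.77894815]), 'eef_rot': array([171.22975994,  89.92974819,  97.0893582 ]), 'force': array([-0.00315392, -0.75997132, -0.57895098]), 'moment': array([ 0.03501275, -0.02009515, -0.00553656]), 'gripper_width': 85.59119339161813} 18.700000000000003
```

View pics/scene0.png

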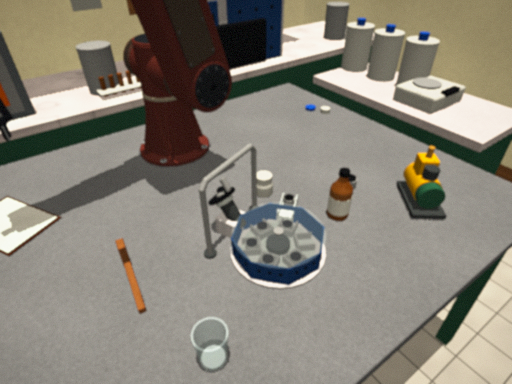

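View pics/top0.png

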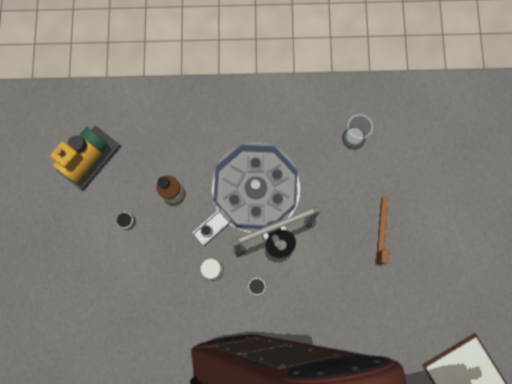

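The scene shows the changer at scene (278,245) and top (255,187), with the stick at top (383,230), and the bottle, jar and beaker at top (169,188), (211,269) and (355,132). There are three capped cylinders in the top view: (206,230) in the channel, and (124,220) and (256,286) standing loose. I'll enlarge them to tell them apart.

Run:
```python
import cv2,numpy as np
t=cv2.imread("pics/top0.png");s=cv2.imread("pics/scene0.png")
a=cv2.resize(t[135:300,105:325],None,fx=3.6,fy=3.6,interpolation=cv2.INTER_CUBIC)
b=cv2.resize(s[140:290,185:365],None,fx=4,fy=4,interpolation=cv2.INTER_CUBIC)
cv2.imwrite("pics/ct.png",a);cv2.imwrite("pics/cs.png",b)
```

```text
(no output)
```

View pics/ct.png

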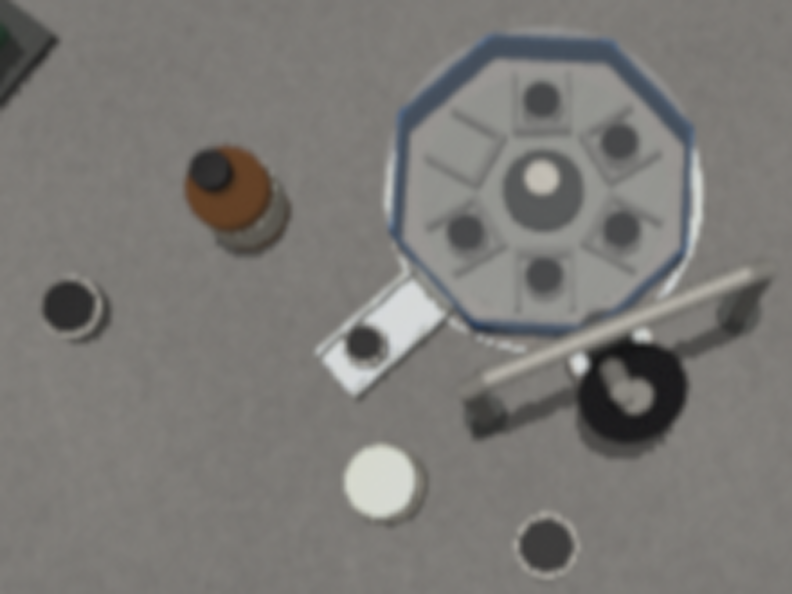

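View pics/cs.png

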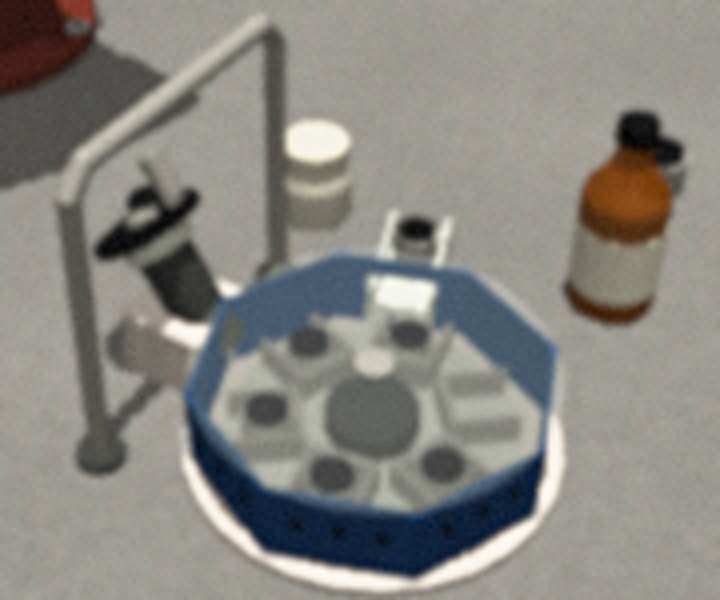

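The channel one, at top (206,230), or (365,343) in the crop, is the meant cell. Its cap is about 10 px in diameter, against about 15 px for the two lookalikes, and it stands in the channel. The empty pocket is at crop (465,145), about 65° clockwise of the channel. Next I'll fit the changer pose from vertices seen in both views.

```bash
cat > h.py <<'E'
import numpy as np,cv2
from bench import robot
from scipy.optimize import least_squares
CAM={n:robot.camera_model(n) for n in("scene","top")}
def proj(n,X):
    m=CAM[n];c=np.asarray(X,float)@np.array(m["R"]).T+np.array(m["t"]);return np.stack([m["fx"]*c[...,0]/c[...,2]+m["cx"],m["fy"]*c[...,1]/c[...,2]+m["cy"]],-1)
def ray(n,p):
    m=CAM[n];R=np.array(m["R"]);d=R.T@np.array([(p[0]-m["cx"])/m["fx"],(p[1]-m["cy"])/m["fy"],1]);return -R.T@np.array(m["t"]),d
def atz(n,p,z): o,d=ray(n,p);return o+d*(z-o[2])/d[2]
def tri(ps,pt):
    A=[];b=[]
    for n,p in(("scene",ps),("top",pt)):
        o,d=ray(n,p);d=d/np.linalg.norm(d);P=np.eye(3)-np.outer(d,d);A.append(P);b.append(P@o)
    X=np.linalg.lstsq(np.vstack(A),np.hstack(b),rcond=None)[0];return X,[proj("scene",X)-ps,proj("top",X)-pt]
def W(q,P): # changer->world, yaw in q[2] rad
    c,s=np.cos(q[2]),np.sin(q[2]);P=np.asarray(P,float);return np.stack([q[0]+c*P[...,0]-s*P[...,1],q[1]+s*P[...,0]+c*P[...,1],P[...,2]],-1)
ft=lambda u:(np.array(u)+.5)/3.6-.5+[105,135]
fs=lambda u:(np.array(u)+.5)/4-.5+[185,140]
E
python3 - <<'E'
from h import *
a=np.radians
V=lambda k:[112.6*np.cos(a(22.5+45*k)),112.6*np.sin(a(22.5+45*k)),65]
# initial yaw: channel dir
c=atz("top",ft((540,185)),65);e=atz("top",ft((337,375)),29);d=e-c
q=[c[0],c[1],np.arctan2(d[1],d[0])-np.pi/2];print(q,np.degrees(q[2]))
e1=a(160);out=np.array([np.cos(e1),np.sin(e1),0]);tan=np.array([-np.sin(e1),np.cos(e1),0])
mods=[V(k) for k in range(8)]+[[22,202,29],[-22,202,29]]+list(135*out+[0,0,215]+s*100*tan for s in(1,-1))
mods=np.array(mods)
top=[(487,37),(613,40),(693,130),(688,255),(585,330),(472,330),(392,235),(402,110),(318,352),(355,397),(485,380),(755,272)]
sc=[(190,395),(265,490),(415,520),(545,440),(557,350),(465,270),(340,255),(235,290),(392,213),(452,218),(65,195),(265,22)]
top=np.array([ft(p) for p in top]);sc=np.array([fs(p) for p in sc])
def res(q,full=False):
    r=[]
    M=W(q,mods)
    for n,pts in(("top",top),("scene",sc)):
        p=proj(n,M);D=np.linalg.norm(p[:,None]-pts[None],axis=2)
        for grp in(range(8),range(8,10),range(10,12)):
            for i in grp:
                j=min(grp,key=lambda j:D[i,j]); r.append(p[i]-pts[j])
    r=np.array(r);return r if full else r.ravel()
f=least_squares(res,q,loss="soft_l1");q=f.x
print(q,np.degrees(q[2]));print(np.round(res(q,True),1).tolist())
np.save("q.npy",q)
# overlay
for n,F in(("top",(105,135,220,165,3.6)),("scene",(185,140,180,150,4))):
    im=cv2.imread(f"pics/{'ct' if n=='top' else 'cs'}.png")
    def dr(P,col,cl=False):
        p=(proj(n,W(q,P))-[F[0],F[1]]+.5)*F[4]-.5;cv2.polylines(im,[np.round(p*8).astype(int)],cl,col,1,cv2.LINE_AA,3)
    dr(mods[:8],(0,255,0),True);dr(mods[[8,9]],(0,0,255));dr(mods[10:],(0,255,255))
    t=np.linspace(0,2*np.pi,60);dr(np.stack([118*np.cos(t),118*np.sin(t),0*t],1),(255,0,255),True)
    dr([[18,112,15],[18,202,15],[-18,202,15],[-18,112,15]],(255,0,0))
    cv2.imwrite(f"pics/o{n}.png",im)
a1=cv2.imread("pics/otop.png")[:480,280:792];b1=cv2.imread("pics/oscene.png")[:,60:600]
k=np.zeros((600,800,3),np.uint8)
a1=cv2.resize(a1,None,fx=.78,fy=.78);b1=cv2.resize(b1,None,fx=.74,fy=.74);k[:a1.shape[0],:a1.shape[1]]=a1;k[:b1.shape[0],400:400+b1.shape[1]]=b1
cv2.imwrite("pics/ov.png",k[:450])
E
```

```text
[np.float64(612.1308453567767), np.float64(-15.500707199395556), np.float64(0.7160219784137403)] 41.025037401714656
[617.05546962 -17.63818176   0.71696083] 41.07882966092925
[[-0.3, 0.6], [0.1, -1.2], [0.3, -2.6], [3.2, -0.8], [-0.1, -2.7], [-0.1, -1.1], [-0.6, -0.1], [1.2, -0.9], [-1.1, -0.3], [-0.3, -0.1], [4.1, -1.8], [-5.1, 2.0], [-0.6, -1.3], [0.5, -0.5], [-0.9, -1.2], [-2.9, 1.6], [-1.1, -1.0], [-0.8, -1.1], [0.9, -2.0], [-0.6, 1.9], [-0.2, -0.3], [-0.3, -1.0], [-0.2, -4.4], [2.0, -1.5]]
```

View pics/ov.png

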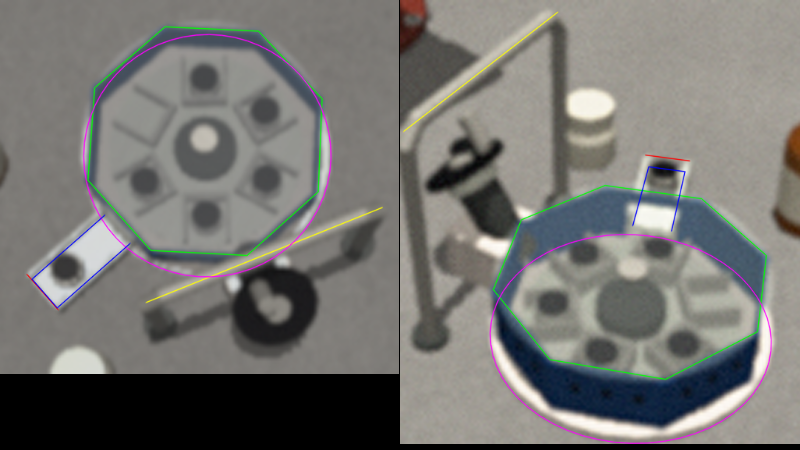

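The overlay fits to within a few mm but sits slightly far in x. I'll refine it with an edge fit, measure the carousel angle from the stored cells' caps, and triangulate the wheel and stick.

```bash
cat > fit.py <<'E'
from h import *
from scipy.ndimage import map_coordinates
a=np.radians
def seg(p,r,n=30): t=np.linspace(0,1,n)[:,None];return np.array(p)*(1-t)+np.array(r)*t
Vv=[[112.6*np.cos(a(22.5+45*k)),112.6*np.sin(a(22.5+45*k)),65] for k in range(9)]
oct_=np.vstack([seg(Vv[k],Vv[k+1]) for k in range(8)])
def circ(r,z,n=120): t=np.linspace(0,2*np.pi,n);return np.stack([r*np.cos(t),r*np.sin(t),z+0*t],1)
base=circ(118,0)
rails=np.vstack([seg([22,130,29],[22,202,29]),seg([-22,130,29],[-22,202,29]),seg([22,202,29],[-22,202,29])])
def dts(tag="0"):
    D={}
    for n in CAM:
        g=cv2.imread(f"pics/{n}{tag}.png");g=cv2.resize(g,None,fx=4,fy=4,interpolation=cv2.INTER_CUBIC)
        g=cv2.GaussianBlur(g,(0,0),2.5);e=np.max([cv2.Canny(g[...,k],12,30) for k in range(3)],axis=0)
        D[n]=cv2.distanceTransform(255-e,cv2.DIST_L2,5)/4
    return D
def d(D,n,P):
    p=(proj(n,P)+.5)*4-.5;return map_coordinates(D[n],[p[:,1],p[:,0]],order=1,mode="nearest")
def fit(D,q0,cams=("top","scene")):
    M=np.vstack([oct_,base,rails])
    r=lambda q:np.hstack([np.minimum(d(D,n,W(q,M)),4) for n in cams])
    return least_squares(r,q0,loss="cauchy",f_scale=.5,x_scale=[1,1,.01],diff_step=1e-4)
E
python3 - <<'E'
from fit import *
q0=np.load("q.npy");D=dts()
for c in(("top",),("scene",),("top","scene")):
    best=min((fit(D,q0+[dx,dy,dw],c) for dx in(-5,0) for dy in(-3,3) for dw in(-.02,.02)),key=lambda f:f.cost)
    print(c,np.round(best.x,2),np.degrees(best.x[2]).round(2),best.cost)
q=best.x;np.save("q.npy",q)
# stored cell caps in top crop; cap height about 38 (floor 14+24)
caps=[(541,99),(619,142),(621,229),(544,277),(466,232)]
for u in caps:
    X=atz("top",ft(u),38)-[q[0],q[1],0];an=np.degrees(np.arctan2(X[1],X[0])-q[2]);print("cap",np.round(np.hypot(X[0],X[1]),1),round(an,1))
for u in[(308,342),(407,335),(267,409),(333,474),(442,464)]:
    X=atz("scene",fs(u),38)-[q[0],q[1],0];an=np.degrees(np.arctan2(X[1],X[0])-q[2]);print("scap",np.round(np.hypot(X[0],X[1]),1),round(an,1)%360)
# cell in channel
X=atz("top",ft((365,341)),39)-[q[0],q[1],0];c,s=np.cos(q[2]),np.sin(q[2]);print("cell changer",c*X[0]+s*X[1],-s*X[0]+c*X[1])
# wheel
H,r=tri(fs((148,222)),ft((632,393)));print("hub",H,np.round(r,1).tolist())
out=np.array([np.cos(q[2]+a(160)),np.sin(q[2]+a(160)),0]);print("out",out,"radial",(H-[q[0],q[1],0])@out)
im=cv2.imread("pics/scene0.png");tm=cv2.imread("pics/top0.png")
A=cv2.resize(tm[225:260,255:310],None,fx=7,fy=7,interpolation=cv2.INTER_CUBIC);B=cv2.resize(im[172:217,200:255],None,fx=7,fy=7,interpolation=cv2.INTER_CUBIC)
C=cv2.resize(tm[190:270,365:400],None,fx=3.6,fy=3.6,interpolation=cv2.INTER_CUBIC);E=cv2.resize(im[230:320,105:160],None,fx=4,fy=4,interpolation=cv2.INTER_CUBIC)
k=np.zeros((600,790,3),np.uint8)
k[:A.shape[0],:A.shape[1]]=A;k[250:250+B.shape[0],:B.shape[1]]=B;k[:288,400:400+C.shape[1]]=C;k[:E.shape[0],550:550+E.shape[1]]=E
cv2.imwrite("pics/w.png",k)
E
```

```text
('top',) [617.94 -16.99   0.72] 41.14 23.814786583682007
('scene',) [618.87 -18.62   0.72] 41.46 34.05389267310113
('top', 'scene') [618.17 -17.63   0.72] 41.15 63.628765406089556
cap 63.8 -40.0
cap 62.9 -102.0
cap 64.5 -162.6
cap 67.7 138.2
cap 65.9 79.8
scap 65.4 139.4
scap 63.4 80.1
scap 64.8 198.6
scap 64.2 259.0
scap 63.7 318.8
cell changer 0.5808295815111109 170.61793976301084
hub [460.45046079 -76.05133597 104.20239355] [[-0.1, 0.0], [-0.1, -0.0]]
out [-0.93264501 -0.36079536  0.        ] radial 168.1767618035775
```

View pics/w.png

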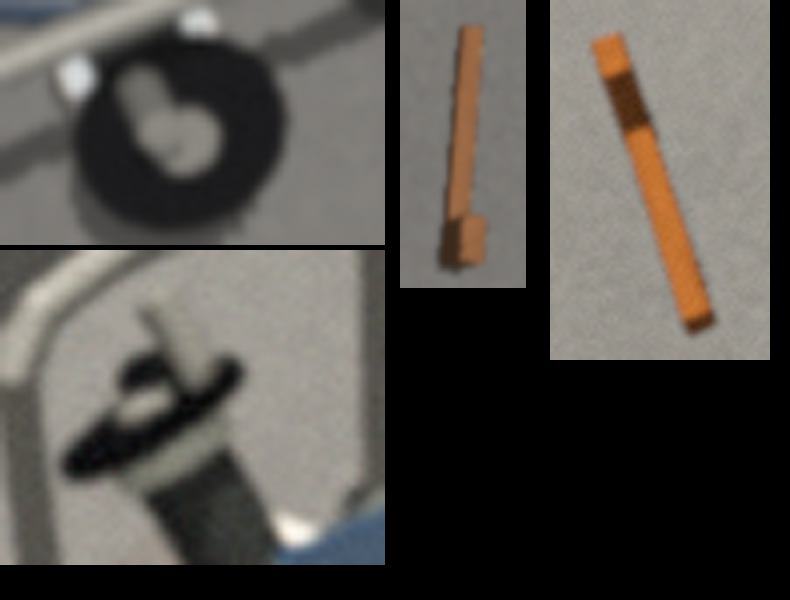

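```bash
cat > wheel.py <<'E'
from fit import *
q=np.load("q.npy")
th=q[2]+a(160);out=np.array([np.cos(th),np.sin(th),0]);tan=np.array([-np.sin(th),np.cos(th),0]);up=np.array([0,0,1.])
ax=np.sin(a(35))*out+np.cos(a(35))*up        # shaft
e1=np.cos(a(35))*out-np.sin(a(35))*up        # in wheel plane, outward/down
e2=np.cross(ax,e1)                            # ccw
def hp(H,ph,h): return H+28*(np.cos(ph)*e1+np.sin(ph)*e2)+h*ax
E
python3 - <<'E'
from wheel import *
A=lambda u:(np.array(u)+.5)/7-.5+[255,225]
B=lambda u:(np.array(u)+.5)/7-.5+[200,172]
H0=np.array([460,-76,108.])
def draw(H,ph):
    im=[cv2.imread("pics/top0.png")[225:260,255:310],cv2.imread("pics/scene0.png")[172:217,200:255]]
    im=[cv2.resize(i,None,fx=7,fy=7,interpolation=cv2.INTER_CUBIC) for i in im]
    t=np.linspace(0,2*np.pi,60)[:,None];c=np.cos(t)*e1+np.sin(t)*e2
    for i,n,o in((0,"top",(255,225)),(1,"scene",(200,172))):
        for P,col in((H+38*c,(0,255,0)),(hp(H,ph,0)+8*c,(255,0,0)),(hp(H,ph,37)+8*c,(0,0,255)),(np.array([hp(H,ph,0),hp(H,ph,37)]),(0,255,255))):
            cv2.polylines(im[i],[np.round(((proj(n,P)-o+.5)*7-.5)*8).astype(int)],False,col,1,cv2.LINE_AA,3)
    return im
def res(v):
    H,ph=v[:3],v[3]
    return np.hstack([proj("scene",hp(H,ph,37))-B((157,52)),proj("scene",hp(H,ph,0))-B((198,137)),proj("top",H-4*ax)-A((181,133)),proj("scene",H-4*ax)-B((152,167)),
      .3*((H-[q[0],q[1],0])@tan)])
for p0 in(0,1.5,3,4.5):
    f=least_squares(res,[*H0,p0],x_scale=[1,1,1,.03]);print(p0,f.cost,f.x.round(2),np.round(f.fun,1))
    if p0==0 or f.cost<best.cost: best=f
H,ph=best.x[:3],best.x[3];np.save("w.npy",best.x)
print("grip pt",hp(H,ph,24),"top",hp(H,ph,37))
i=draw(H,ph);k=np.zeros((320,790,3),np.uint8);k[:245,:385]=i[0];k[:315,400:785]=i[1];cv2.imwrite("pics/w2.png",k)
# stick: C crop offset (365,190)x3.6 ; E crop offset (105,230)x4
C=lambda u:(np.array(u)+.5)/3.6-.5+[365,190]
E=lambda u:(np.array(u)+.5)/4-.5+[105,230]
for nm,s,t in(("nose top mid",E((146,313)),C((72,27))),("handle top mid",E((59,48)),C((72,240)))):
    X,r=tri(s,t);print(nm,X.round(1),np.round(r,1).tolist(), atz("top",t,16 if nm[0]=='n' else 75).round(1), atz("scene",s,16 if nm[0]=='n' else 75).round(1))
E
```

```text
0 3.6625877025978637 [459.49 -77.89 101.31  -1.73] [-1.  -1.   0.5 -1.   0.  -0.1  0.3  2.  -0.3]
1.5 3.6625877032951193 [459.49 -77.89 101.31   4.55] [-1.  -1.   0.5 -1.   0.  -0.1  0.3  2.  -0.3]
3 1.0274436005163348 [459.11 -77.93 106.49   3.34] [-1.  -0.4  0.8  0.1  0.1 -0.1  0.1  0.3 -0.3]
4.5 3.6625877023463813 [459.49 -77.89 101.31   4.55] [-1.  -1.   0.5 -1.   0.  -0.1  0.3  2.  -0.3]
grip pt [465.25183806 -69.64193795 141.89973149] top [458.29757648 -72.33220629 152.54870807]
nose top mid [ 586.6 -356.4   15.3] [[0.5, -0.1], [0.4, 0.1]] [ 586.7 -355.2   16. ] [ 586.6 -357.3   16. ]
handle top mid [ 428.5 -334.7   68.5] [[0.5, -0.0], [0.5, 0.1]] [ 428.4 -332.    75. ] [ 435.2 -336.6   75. ]
```

View pics/w2.png

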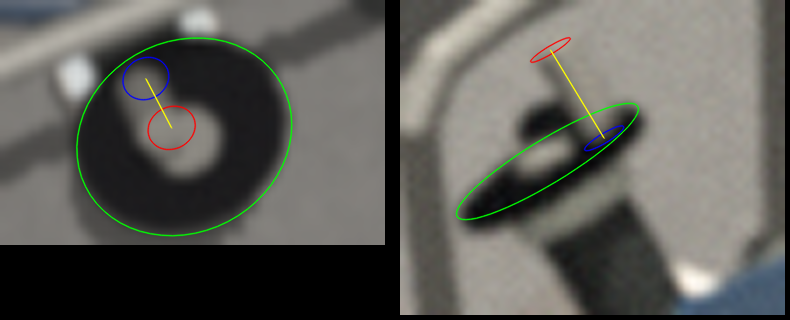

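The wheel model fits both views: handle at phase about 191°, grip point about (466,-70,141). Next are the tool rotation, the bystander positions, and the row vectors for the crank.

Run:
```python
from wheel import *
from scipy.spatial.transform import Rotation as Ro
H=np.load("w.npy")[:3];ph=np.load("w.npy")[3]
s=robot.observe();R=Ro.from_euler("xyz",s["eef_rot"],degrees=True);M=R.as_matrix();print("tool axes",M.T.round(3).tolist())
for sg in(1,-1):
    x=-ax;z=sg*tan;T=Ro.from_matrix(np.stack([x,np.cross(z,x),z],1));rv=(T*R.inv()).as_rotvec(degrees=True);print(sg,rv.round(2),np.linalg.norm(rv).round(1))
G=hp(H,ph,25);print("TCP target",(G-18.7*ax).round(1),"standoff80",(G+(80-18.7)*ax).round(1),"ax",ax.round(3),"tan",tan.round(3))
tz=lambda p,z:(lambda X:(X.round(0),"changer",np.round([np.cos(q[2])*(X[0]-q[0])+np.sin(q[2])*(X[1]-q[1]),-np.sin(q[2])*(X[0]-q[0])+np.cos(q[2])*(X[1]-q[1])])))(atz("top",p,z))
for n,p,z in(("jar",(211,269),65),("bottle cap",(165.5,182),150),("beaker",(360,125),85),("decoyL",(124,220),35),("decoyR",(256,286),35)):print(n,tz(p,z))
```

```text
tool axes [[-0.0, 0.001, -1.0], [0.962, 0.273, 0.0], [0.273, -0.962, -0.001]]
1 [ 11.04 -33.21   5.1 ] 35.4
-1 [  49.92   16.81 -166.82] 174.9
TCP target [474.7 -66.  127.4] standoff80 [431.9 -82.5 192.9] ax [-0.535 -0.207  0.819] tan [ 0.361 -0.933  0.   ]
jar (array([404.,  95.,  65.]), 'changer', array([-87., 226.]))
bottle cap (array([608., 195., 150.]), 'changer', array([132., 167.]))
beaker (array([ 762., -287.,   85.]), 'changer', array([ -69., -297.]))
decoyL (array([535., 325.,  35.]), 'changer', array([162., 313.]))
decoyR (array([361., -15.,  35.]), 'changer', array([-192.,  171.]))
```

```bash
python3 -m crank '[[1.84,-5.54,0.85,1.92,2.81,0,1],[1.84,-5.54,0.85,1.92,2.81,0,1],[1.84,-5.54,0.85,1.92,2.81,0,1],[1.84,-5.54,0.85,1.92,2.81,0,1],[1.84,-5.54,0.85,1.92,2.81,0,1]]' 60
python3 -m crank '[[1.84,-5.54,0.85,1.92,2.81,0,1],[0,0,0,1.92,2.81,0,1],[0,0,0,1.92,2.81,0,1],[0,0,0,1.92,2.81,0,1],[0,0,0,1.92,2.81,0,1]]'
python3 -m crank '[[0,0,0,1.92,2.81,0,1],[0,0,0,1.92,2.81,0,1],[0,0,0,1.92,2.81,0,1],[0,0,0,1.92,2.81,0,1],[0,0,0,1.92,2.81,0,1]]'
cat > st.py <<'E'
from wheel import *
from scipy.spatial.transform import Rotation as Ro
w=np.load("w.npy");H=w[:3]
def st(): 
    s=robot.observe();R=Ro.from_euler("xyz",s["eef_rot"],degrees=True).as_matrix();return s,R
if __name__=="__main__":
    s,R=st();x=-ax;z=tan;T=Ro.from_matrix(np.stack([x,np.cross(z,x),z],1))
    print("t",s["t"],"tcp",s["tool_pos"].round(1),"F",s["force"].round(1),"w",s["gripper_width"].round(1),"J",s["joints"].round(0))
    print("rot err",(T*Ro.from_matrix(R).inv()).as_rotvec(degrees=True).round(2))
    g=s["tool_pos"]-18.7*R[:,0];d=g-H;print("grip rel hub: e1,e2,ax",(d@e1).round(1),(d@e2).round(1),(d@ax).round(1),"to target",(hp(H,w[3],25)-g).round(1))
E
python3 st.py
```

```text
t: 0.52
tool_pos: [240.4, -363.5, 231.9]
eef_rot: [90.2, 60.6, 20.4]
force: [-0.3, 0.8, -0.3]
gripper_width: 85.2
t: 0.93
tool_pos: [335.8, -222.7, 231.0]
eef_rot: [90.0, 55.0, 21.0]
force: [1.9, -0.5, 0.6]
gripper_width: 85.4
t: 1.35
tool_pos: [432.0, -81.9, 231.5]
eef_rot: [89.9, 54.9, 20.9]
force: [-0.2, -1.5, -0.5]
gripper_width: 85.1Traceback (most recent call last):
  File "st.py", line 8, in <module>
    print("t",s["t"],"tcp",s["tool_pos"].round(1),"F",s["force"].round(1),"w",s["gripper_width"].round(1),"J",s["joints"].round(0))
                                                                              ^^^^^^^^^^^^^^^^^^^^^^^^
AttributeError: 'float' object has no attribute 'round'
```

```bash
sed -i 's/s\["gripper_width"\].round(1)/round(s["gripper_width"],1)/' st.py
python3 -m crank '[[0,0,0,0,0,-1.9,1],[0,0,0,0,0,-1.95,1],[0,0,0,1.39,0.54,-2.13,1],[0,0,0,1.39,0.54,-2.13,1],[0,0,0,1.39,0.54,-2.13,1]]' >/dev/null
python3 st.py
python3 - <<'E'
from h import *
im=robot.capture("scene");tm=robot.capture("top")
A=cv2.resize(im[140:240,180:270],None,fx=4.2,fy=4.2,interpolation=cv2.INTER_CUBIC);B=cv2.resize(tm[205:285,230:320],None,fx=4.2,fy=4.2,interpolation=cv2.INTER_CUBIC)
k=np.zeros((420,780,3),np.uint8);k[:A.shape[0],:A.shape[1]]=A;k[:B.shape[0],390:390+B.shape[1]]=B;cv2.imwrite("pics/g1.png",k[...,::-1])
E
```

```text
t 1.7667 tcp [473.7 -66.9 128.2] F [-0.1 -0.   0.5] w 85.5 J [-37.   3. -56.  10.  29. 127.]
rot err [0.09 0.07 0.05]
grip rel hub: e1,e2,ax -26.8 -5.1 26.4 to target [ 1.1  0.8 -0.8]
```

View pics/g1.png

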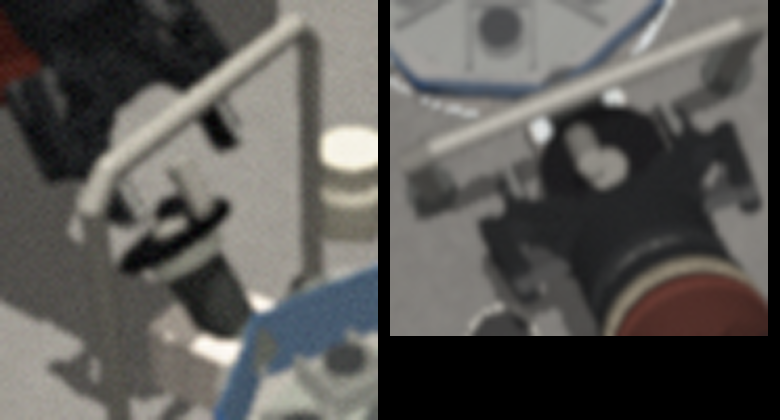

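The picture shows the jaws straddling the handle, with the fingers at crop (120,205) and (220,120) and the handle at (190,185), all clear of the bar. Now I'll close.

```bash
python3 -m crank '[[0,0,0,0,0,0,0],[0,0,0,0,0,0,0],[0,0,0,0,0,0,0],[0,0,0,0,0,0,0],[0,0,0,0,0,0,0]]' 40
python3 -m crank '[[0,0,0,0,0,0,0],[0,0,0,0,0,0,0],[0,0,0,0,0,0,0]]'
python3 st.py
python3 - <<'E'
from wheel import *
# clockwise seen from outside: phase decreases. shifts in cm per 24 deg step from current phase
H=np.load("w.npy")[:3]
from st import st
s,R=st();g=s["tool_pos"]-18.7*R[:,0]-H;p0=np.arctan2(g@e2,g@e1);print("phase now",np.degrees(p0))
for k in range(15):
    d=hp(H,p0-a(24*(k+1)),0)-hp(H,p0-a(24*k),0);print(k,(d/10).round(2).tolist())
E
```

```text
t: 2.28
tool_pos: [473.4, -68.0, 129.8]
eef_rot: [89.7, 54.9, 20.8]
force: [-0.5, -0.1, 0.0]
gripper_width: 25.5
t: 2.53
tool_pos: [473.3, -67.5, 129.5]
eef_rot: [89.8, 54.9, 20.9]
force: [-6.8, 0.5, 8.0]
gripper_width: 15.0
t 2.5333 tcp [473.3 -67.5 129.5] F [-6.8  0.5  8. ] w 15.0 J [-37.   3. -56.  10.  29. 127.]
rot err [0.07 0.09 0.06]
grip rel hub: e1,e2,ax -27.1 -4.6 27.8 to target [ 1.5  1.5 -2.1]
phase now -170.28763859503945
0 [0.38, -1.1, -0.03]
1 [-0.02, -1.13, -0.3]
2 [-0.42, -0.96, -0.51]
3 [-0.74, -0.63, -0.64]
4 [-0.94, -0.18, -0.66]
5 [-0.98, 0.29, -0.56]
6 [-0.84, 0.71, -0.37]
7 [-0.56, 1.01, -0.11]
8 [-0.19, 1.14, 0.16]
9 [0.22, 1.07, 0.41]
10 [0.59, 0.81, 0.59]
11 [0.86, 0.41, 0.67]
12 [0.98, -0.05, 0.63]
13 [0.93, -0.51, 0.48]
14 [0.72, -0.88, 0.25]
```

```bash
python3 -m crank '[[0,0,0,0.38,-1.10,-0.03,0],[0,0,0,-0.02,-1.13,-0.30,0],[0,0,0,-0.42,-0.96,-0.51,0]]'; python3 st.py
```

```text
t: 2.78
tool_pos: [473.0, -99.5, 121.3]
eef_rot: [89.8, 54.9, 21.0]
force: [-9.6, 4.2, 8.3]
gripper_width: 14.6
t 2.7833 tcp [473.  -99.5 121.3] F [-9.6  4.2  8.3] w 14.6 J [-41.   6. -54.  12.  31. 122.]
rot err [ 0.06  0.12 -0.  ]
grip rel hub: e1,e2,ax -12.7 25.1 27.8 to target [ 1.7 33.5  6.1]
```

```bash
python3 -m crank '[[0,0,0,-0.74,-0.63,-0.64,0],[0,0,0,-0.94,-0.18,-0.66,0],[0,0,0,-0.98,0.29,-0.56,0],[0,0,0,-0.84,0.71,-0.37,0]]'; python3 st.py
python3 - <<'E'
from h import *
im=robot.capture("scene");tm=robot.capture("top")
A=cv2.resize(im[140:240,180:270],None,fx=4.2,fy=4.2,interpolation=cv2.INTER_CUBIC);B=cv2.resize(tm[205:285,230:320],None,fx=4.2,fy=4.2,interpolation=cv2.INTER_CUBIC)
k=np.zeros((420,780,3),np.uint8);k[:A.shape[0],:A.shape[1]]=A;k[:B.shape[0],390:390+B.shape[1]]=B;cv2.imwrite("pics/g2.png",k[...,::-1])
E
```

```text
t: 3.12
tool_pos: [438.3, -98.5, 98.9]
eef_rot: [89.7, 54.9, 20.8]
force: [3.4, 3.4, 8.5]
gripper_width: 14.8
t 3.1167 tcp [438.3 -98.5  98.9] F [3.4 3.4 8.5] w 14.8 J [-46.   6. -59.   9.  32. 118.]
rot err [0.12 0.2  0.09]
grip rel hub: e1,e2,ax 26.4 11.6 27.9 to target [36.5 32.5 28.5]
```

View pics/g2.png

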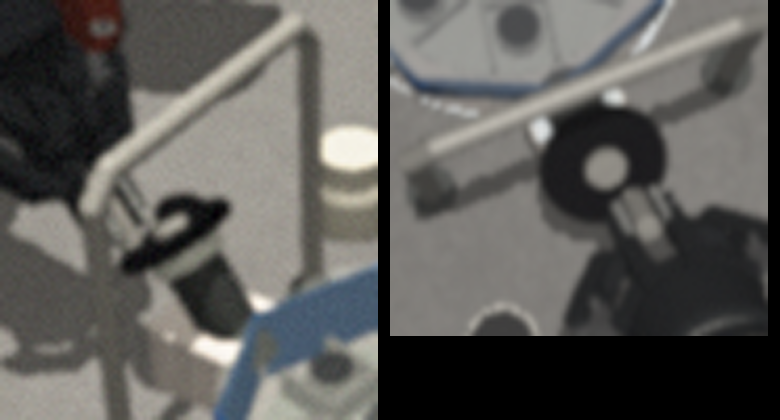

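The picture shows the gripper holding the handle at top crop (648,225), and the carousel turning counter-clockwise as wanted. I'll finish three turns.

```bash
python3 -m crank '[[0,0,0,-0.56,1.01,-0.11,0],[0,0,0,-0.19,1.14,0.16,0],[0,0,0,0.22,1.07,0.41,0]]' | grep force
python3 -m crank '[[0,0,0,0.59,0.81,0.59,0],[0,0,0,0.86,0.41,0.67,0],[0,0,0,0.98,-0.05,0.63,0],[0,0,0,0.93,-0.51,0.48,0],[0,0,0,0.72,-0.88,0.25,0]]' | grep force
python3 st.py
python3 -m crank '[[0,0,0,0.38,-1.10,-0.03,0],[0,0,0,-0.02,-1.13,-0.30,0],[0,0,0,-0.42,-0.96,-0.51,0],[0,0,0,-0.74,-0.63,-0.64,0],[0,0,0,-0.94,-0.18,-0.66,0]]' |grep force
python3 -m crank '[[0,0,0,-0.98,0.29,-0.56,0],[0,0,0,-0.84,0.71,-0.37,0],[0,0,0,-0.56,1.01,-0.11,0],[0,0,0,-0.19,1.14,0.16,0],[0,0,0,0.22,1.07,0.41,0]]' | grep force
python3 -m crank '[[0,0,0,0.59,0.81,0.59,0],[0,0,0,0.86,0.41,0.67,0],[0,0,0,0.98,-0.05,0.63,0],[0,0,0,0.93,-0.51,0.48,0],[0,0,0,0.72,-0.88,0.25,0]]' | grep force
python3 st.py
```

```text
force: [-1.0, -6.3, 6.4]
force: [-9.2, -3.0, 1.2]
t 3.8833 tcp [473.1 -66.9 129.6] F [-9.2 -3.   1.2] w 15.0 J [-37.   3. -56.  11.  29. 127.]
rot err [0.07 0.03 0.01]
grip rel hub: e1,e2,ax -27.2 -5.3 27.9 to target [ 1.6  0.9 -2.2]
force: [-2.0, 7.1, 9.2]
force: [0.9, -5.7, 3.6]
force: [-7.6, -1.1, 0.9]
t 5.1333 tcp [472.9 -66.7 129.6] F [-7.6 -1.1  0.9] w 14.8 J [-37.   3. -56.  11.  29. 127.]
rot err [0.05 0.03 0.  ]
grip rel hub: e1,e2,ax -27.2 -5.5 27.9 to target [ 1.8  0.7 -2.2]
```

```bash
python3 -m crank '[[0,0,0,0.38,-1.10,-0.03,0],[0,0,0,-0.02,-1.13,-0.30,0],[0,0,0,-0.42,-0.96,-0.51,0],[0,0,0,-0.74,-0.63,-0.64,0],[0,0,0,-0.94,-0.18,-0.66,0]]' |grep force
python3 -m crank '[[0,0,0,-0.98,0.29,-0.56,0],[0,0,0,-0.84,0.71,-0.37,0],[0,0,0,-0.56,1.01,-0.11,0],[0,0,0,-0.19,1.14,0.16,0],[0,0,0,0.22,1.07,0.41,0]]' | grep force
python3 -m crank '[[0,0,0,0.59,0.81,0.59,0],[0,0,0,0.86,0.41,0.67,0],[0,0,0,0.98,-0.05,0.63,0],[0,0,0,0.93,-0.51,0.48,0],[0,0,0,0.72,-0.88,0.25,0]]' | grep force
python3 -m crank '[[0,0,0,0.38,-1.10,-0.03,0],[0,0,0,-0.02,-1.13,-0.30,0],[0,0,0,-0.42,-0.96,-0.51,0],[0,0,0,-0.74,-0.63,-0.64,0],[0,0,0,-0.94,-0.18,-0.66,0]]' |grep force
python3 st.py
cat > car.py <<'E'
from wheel import *
import sys
# angle of carousel from stored cells' dark caps: maximise darkness contrast under 5 projected caps, per camera
def ang(n,g,lo,hi,off=np.zeros(2)):
    g=cv2.GaussianBlur(g.astype(np.float32),(0,0),.6);t=np.linspace(0,2*np.pi,16,endpoint=False)
    def ringpts(r,c,z):return np.stack([c[0]+r*np.cos(t),c[1]+r*np.sin(t),z+0*t],1)
    best=[]
    for A in np.arange(lo,hi,.1):
        for dx in(-3,-1.5,0,1.5,3):
            for dy in(-3,-1.5,0,1.5,3):
                s=0
                for k in range(1,6):
                    th=a(90+A+60*k);c=(65*np.cos(th)+dx,65*np.sin(th)+dy)
                    v=[map_coordinates(g,(lambda p:[p[:,1],p[:,0]])(proj(n,W(q,ringpts(r,c,38)))),order=1).mean() for r in(4,9,17)]
                    s+=min(v[2]-(v[0]+v[1])/2,60)
                best.append((s,A,dx,dy))
    return max(best)
if __name__=="__main__":
    lo,hi=float(sys.argv[2]),float(sys.argv[3])
    for n in("top","scene"):
        if sys.argv[1]=="new": g=robot.capture(n);cv2.imwrite(f"pics/{n}{sys.argv[4]}.png",g[...,::-1])
        else: g=cv2.imread(f"pics/{n}{sys.argv[1]}.png")[...,::-1]
        print(n,ang(n,cv2.cvtColor(np.ascontiguousarray(g),cv2.COLOR_RGB2GRAY),lo,hi))
E
python3 car.py 0 -78 -64; python3 car.py new -12 4 A
```

```text
force: [-1.7, 8.4, 8.4]
force: [1.8, -5.3, 1.7]
force: [-6.4, -0.6, -0.5]
force: [-1.8, 9.7, 10.0]
t 6.8 tcp [ 455.5 -107.9  107.8] F [-1.8  9.7 10. ] w 14.4 J [-45.   7. -56.  11.  32. 119.]
rot err [-0.04  0.12  0.03]
grip rel hub: e1,e2,ax 10.9 26.6 27.9 to target [19.2 41.9 19.6]
top (np.float32(242.13695), np.float64(-71.0000000000004), 0, 1.5)
scene (np.float32(285.2908), np.float64(-71.0000000000004), 0, 0)
top (np.float32(255.78311), np.float64(-4.000000000000028), 0, 1.5)
scene (np.float32(285.69202), np.float64(-3.7000000000000295), 0, 0)
```

Both views agree with the turn count: it started at -71.0° and is now at about -3.9°. Three more 24° steps should bring it to 0.

```bash
python3 -m crank '[[0,0,0,-0.98,0.29,-0.56,0],[0,0,0,-0.84,0.71,-0.37,0],[0,0,0,-0.56,1.01,-0.11,0],[0,0,0,0,0,0,0],[0,0,0,0,0,0,0]]'; python3 st.py; python3 car.py new -4 4 B
```

```text
t: 7.32
tool_pos: [431.9, -87.4, 97.7]
eef_rot: [89.9, 54.9, 21.0]
force: [2.3, 3.2, 2.9]
gripper_width: 14.5
t 7.3167 tcp [431.9 -87.4  97.7] F [2.3 3.2 2.9] w 14.5 J [-45.   5. -61.   8.  32. 119.]
rot err [0.04 0.13 0.04]
grip rel hub: e1,e2,ax 28.6 -1.0 28.0 to target [42.8 21.4 29.7]
top (np.float32(253.91661), np.float64(3.552713678800501e-15), 0, 1.5)
scene (np.float32(288.6911), np.float64(-0.19999999999999662), 0, 0)
```

Carousel reads 0.0° from top and -0.2° from scene. I'll release, retreat along the shaft, untilt and go over to the stick.

```bash
python3 -m crank '[[0,0,0,0,0,0,1],[0,0,0,0,0,0,1],[0,0,0,0,0,0,1],[0,0,0,0,0,0,1],[0,0,0,0,0,0,1]]' | tail -2
python3 -m crank '[[0,0,0,0,0,0,1],[0,0,0,-2.14,-0.83,3.28,1],[0,0,0,-2.14,-0.83,3.28,1],[0,0,0,-2.14,-0.83,3.28,1]]' | tail -2
python3 -m crank '[[-1.84,5.54,-0.85,0,-1,0.6,1],[-1.84,5.54,-0.85,0,-1,0.6,1],[-1.84,5.54,-0.85,0,-1,0.6,1],[-1.84,5.54,-0.85,0,-1,0.6,1],[-1.84,5.54,-0.85,0,-1,0.6,1]]' |tail -4
python3 -m crank '[[-1.84,5.54,-0.85,0,-1,0.6,1],[0,0,7.1,0.3,-0.8,0,1],[0,0,7.1,0.3,-0.8,0,1],[0,0,7.1,0.3,-0.8,0,1],[0,0,7.1,0.3,-0.8,0,1]]' |tail -4
python3 -m crank '[[0,0,7.1,0.3,-0.8,0,1],[0,0,7.1,0.3,-0.8,0,1],[0,0,7.1,0.3,-0.8,0,1],[0,0,7.1,0.3,-0.8,0,1],[0,0,7.1,0.3,-0.8,0,1]]' |tail -4
python3 -m crank '[[0,0,7.1,0.3,-0.8,0,1],[0,0,7.1,0.3,-0.8,0,1],[0,0,7.1,0.3,-0.8,0,1],[0,0,7.1,0.3,-0.8,0,1],[0,0,7.1,0.3,-0.8,0,1]]' |tail -4
python3 -m crank '[[0,0,7.1,0.3,-0.8,0,1],[0,0,7.1,0.3,-0.8,0,1],[0,0,7.1,0.3,-0.8,0,1],[0,0,7.1,0.3,-0.8,0,1],[0,0,7.1,0.3,-0.8,0,1]]' |tail -4
cat > p.py <<'E'
from st import *
import sys
s,R=st();sx,sy,yaw=428.5,-334.7,-7.8
T=Ro.from_matrix(np.stack([[0,0,-1],[np.cos(a(yaw)),np.sin(a(yaw)),0],[-np.sin(a(yaw)),np.cos(a(yaw)),0]],1))
print("t",s["t"],"tcp",s["tool_pos"].round(1),"F",s["force"].round(1),"J",s["joints"].round(0),"rot to go",(T*Ro.from_matrix(R).inv()).as_rotvec(degrees=True).round(2),"d",(np.array([sx,sy,23.3])-s["tool_pos"]).round(1), "det ok",np.linalg.det(T.as_matrix()).round(2))
E
python3 p.py
```

```text
force: [-0.1, -0.6, 0.3]
gripper_width: 74.5
force: [0.3, -2.1, -0.3]
gripper_width: 85.2
tool_pos: [367.8, -163.1, 226.9]
eef_rot: [90.3, 84.4, 16.9]
force: [-1.0, -0.6, -0.8]
gripper_width: 85.5
tool_pos: [379.9, -204.2, 231.3]
eef_rot: [-165.6, 90.0, 149.1]
force: [-1.4, -0.1, 0.2]
gripper_width: 84.8
tool_pos: [394.7, -244.4, 231.3]
eef_rot: [152.2, 90.0, 142.3]
force: [-0.6, 0.5, 0.4]
gripper_width: 85.3
tool_pos: [409.7, -284.4, 231.3]
eef_rot: [116.7, 90.0, 142.3]
force: [-1.0, 0.1, 0.4]
gripper_width: 85.4
tool_pos: [424.7, -324.4, 231.3]
eef_rot: [74.5, 90.0, 135.7]
force: [-0.4, -0.6, -0.5]
gripper_width: 85.6Traceback (most recent call last):
  File "p.py", line 4, in <module>
    T=Ro.from_matrix(np.stack([[0,0,-1],[np.cos(a(yaw)),np.sin(a(yaw)),0],[-np.sin(a(yaw)),np.cos(a(yaw)),0]],1))
  File "scipy/spatial/transform/_rotation.pyx", line 1143, in scipy.spatial.transform._rotation.Rotation.from_matrix
ValueError: Non-positive determinant (left-handed or null coordinate frame) in rotation matrix 0: [[ 0.          0.99074784  0.13571557]
 [ 0.         -0.13571557  0.99074784]
 [-1.          0.          0.        ]].
```

```bash
sed -i 's/\[np.cos(a(yaw)),np.sin(a(yaw)),0\]/[-np.cos(a(yaw)),-np.sin(a(yaw)),0]/' p.py
python3 -m crank '[[0,0,7.1,0.13,-0.35,-2,1],[0,0,7.1,0.13,-0.35,-2,1],[0,0,7.1,0.12,-0.33,-2,1]]' |tail -2; python3 p.py
```

```text
force: [1.1, -0.1, 0.3]
gripper_width: 85.1
t 10.5 tcp [ 428.6 -334.7  170.8] F [ 1.1 -0.1  0.3] J [-46.  21. -12.  57.   0. -38.] rot to go [ 0.02  0.02 -0.21] d [-1.000e-01 -0.000e+00 -1.475e+02] det ok 1.0
```

```bash
python3 -m crank '[[0,0,0,0,0,-3.6,1],[0,0,0,0,0,-3.6,1],[0,0,0,0,0,-3.6,1],[0,0,0,0,0,-3.6,1],[0,0,0,0,0,-0.3,1]]' |tail -3
python3 -m crank '[[0,0,0,0,0,0,0],[0,0,0,0,0,0,0],[0,0,0,0,0,0,0],[0,0,0,0,0,0,0],[0,0,0,0,0,0,0]]' 60 |tail -2
python3 -m crank '[[0,0,0,0,0,0,0],[0,0,0,0,0,0,0],[0,0,0,0,0,0,0],[0,0,0,0,0,1,0],[0,0,0,0,0,2,0]]' ; python3 p.py
python3 - <<'E'
from h import *
im=robot.capture("scene");tm=robot.capture("top")
A=cv2.resize(im[190:340,90:190],None,fx=3.8,fy=3.8,interpolation=cv2.INTER_CUBIC);B=cv2.resize(tm[170:320,340:440],None,fx=3.8,fy=3.8,interpolation=cv2.INTER_CUBIC)
cv2.imwrite("pics/g3.png",np.hstack([A,B])[...,::-1])
E
```

```text
eef_rot: [52.1, 89.5, 134.2]
force: [-0.8, 1.7, -0.9]
gripper_width: 85.4
force: [-0.0, -1.5, -0.6]
gripper_width: 25.6
t: 11.75
tool_pos: [427.3, -333.2, 53.9]
eef_rot: [52.5, 89.8, 134.6]
force: [-0.5, 1.2, -0.7]
gripper_width: 17.6
t 11.75 tcp [ 427.3 -333.2   53.9] F [-0.5  1.2 -0.7] J [-46.  28. -21.  41.  -0. -38.] rot to go [-0.14 -0.14  0.14] d [  1.2  -1.5 -30.6] det ok 1.0
```

View pics/g3.png

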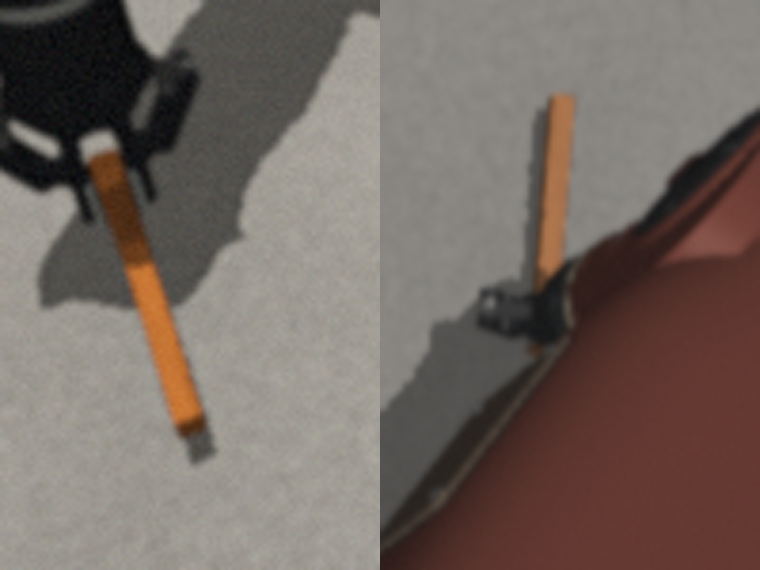

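The stick is lifted, with its nose at scene (138,299) and top (388,195). I'll check its pitch and yaw in the grip, then plan the transfer.

Run:
```python
from st import *
X,r=tri(np.array([(183+.5)/3.8-.5+90,(416+.5)/3.8-.5+190]),np.array([(183+.5)/3.8-.5+340,(95+.5)/3.8-.5+170]))
s,R=st();print("nose top",X.round(1),np.round(r,1).tolist());d=X-s["tool_pos"];print("from tcp",d.round(1),"yaw",np.degrees(np.arctan2(d[1],d[0])).round(1),"tool yaw",np.degrees(np.arctan2(-R[1,1],-R[0,1])).round(1),"len",np.hypot(*d[:2]).round(1))
yaw=q[2]-np.pi/2;print("push yaw",np.degrees(yaw).round(2))
for y in(420,375,335,241):print(y,"tcp xy for handle there",W(q,[0,y,0])[:2].round(1))
```

```text
nose top [ 587.2 -357.    46.7] [[0.5, -0.1], [0.3, 0.1]]
from tcp [157.3 -21.2 -10.8] yaw -7.7 tool yaw -7.9 len 158.8
push yaw -48.85
420 tcp xy for handle there [341.8 298.6]
375 tcp xy for handle there [371.4 264.7]
335 tcp xy for handle there [397.7 234.6]
241 tcp xy for handle there [459.6 163.8]
```

```bash
python3 -m crank '[[0,0,0,0,0,3.55,0],[0,0,0,0,0,3.55,0],[0,0,0,0,0,3.55,0],[0,0,0,0,0,3.55,0],[0,0,0,0,0,3.55,0]]' |tail -2
python3 -m crank '[[0,0,0,0,0,3.55,0],[0,0,-2.05,-0.43,3.16,0,0],[0,0,-2.05,-0.43,3.16,0,0],[0,0,-2.05,-0.43,3.16,0,0],[0,0,-2.05,-0.43,3.16,0,0]]' |tail -4
python3 -m crank '[[0,0,-2.05,-0.43,3.16,0,0],[0,0,-2.05,-0.43,3.16,0,0],[0,0,-2.05,-0.43,3.16,0,0],[0,0,-2.05,-0.43,3.16,0,0],[0,0,-2.05,-0.43,3.16,0,0]]' |tail -4
python3 -m crank '[[0,0,-2.05,-0.43,3.16,0,0],[0,0,-2.05,-0.43,3.16,0,0],[0,0,-2.05,-0.43,3.16,0,0],[0,0,-2.05,-0.43,3.16,0,0],[0,0,-2.05,-0.43,3.16,0,0]]' |tail -4
python3 -m crank '[[0,0,-2.05,-0.43,3.16,0,0],[0,0,-2.05,-0.43,3.16,0,0],[0,0,-2.05,-0.43,3.16,0,0],[0,0,-2.05,-0.43,3.16,0,0],[0,0,-2.05,-0.43,3.16,0,0]]' |tail -4
python3 -m crank '[[0,0,-2.05,-0.43,3.16,0,0],[0,0,0,0,0,0,0]]' |tail -5
sed -i 's/^s,R=st();.*/s,R=st();sx,sy=W(q,[0,420,0])[:2];yaw=np.degrees(q[2])-90/; s/23.3/44/' p.py; python3 p.py
```

```text
force: [0.9, -0.9, -1.1]
gripper_width: 17.6
tool_pos: [410.7, -206.7, 267.5]
eef_rot: [-89.8, 90.0, -16.1]
force: [0.6, 0.1, -0.1]
gripper_width: 17.9
tool_pos: [389.0, -48.6, 267.6]
eef_rot: [-74.8, 90.0, -11.3]
force: [0.9, 0.3, -0.9]
gripper_width: 17.4
tool_pos: [367.6, 109.5, 267.7]
eef_rot: [-47.3, 90.0, 5.9]
force: [1.2, 0.3, -1.8]
gripper_width: 17.2
tool_pos: [346.0, 267.6, 267.6]
eef_rot: [-26.7, 90.0, 16.4]
force: [1.7, 0.1, -0.8]
gripper_width: 17.3
t: 14.1
tool_pos: [341.5, 301.9, 267.4]
eef_rot: [51.2, 89.9, 92.3]
force: [-1.0, -0.6, -1.9]
gripper_width: 17.2
t 14.1 tcp [341.5 301.9 267.4] F [-1.  -0.6 -1.9] J [ 32.   8. -15.  67.   0.  81.] rot to go [-0.12 -0.    0.  ] d [   0.3   -3.2 -223.4] det ok 1.0
```

Next I'll descend and look at the nose against the channel.

```bash
python3 -m crank '[[0,0,0,0,0,-3.7,0],[0,0,0,0,-0.3,-3.7,0],[0,0,0,0,0,-3.7,0],[0,0,0,0,0,-3.7,0],[0,0,0,0,0,-3.7,0]]' |tail -2
python3 -m crank '[[0,0,0,0,0,-3.7,0],[0,0,0,0,0,0,0],[0,0,0,0,0,0,0]]' |tail -2
python3 p.py
python3 - <<'E'
from h import *
im=robot.capture("scene");tm=robot.capture("top")
A=cv2.resize(im[165:255,245:355],None,fx=4,fy=4,interpolation=cv2.INTER_CUBIC);B=cv2.resize(tm[190:290,135:225],None,fx=4,fy=4,interpolation=cv2.INTER_CUBIC)
k=np.zeros((400,800,3),np.uint8);k[:360,:440]=A;k[:,440:]=B
cv2.imwrite("pics/g4.png",k[...,::-1])
E
```

```text
force: [1.1, 0.3, -1.0]
gripper_width: 17.4
force: [0.4, -0.1, 0.1]
gripper_width: 17.3
t 14.7667 tcp [341.  293.6  44.9] F [ 0.4 -0.1  0.1] J [ 31.  21. -35.  34.  -0.  80.] rot to go [ 0.13 -0.21  0.09] d [ 0.8  5.  -0.9] det ok 1.0
```

View pics/g4.png

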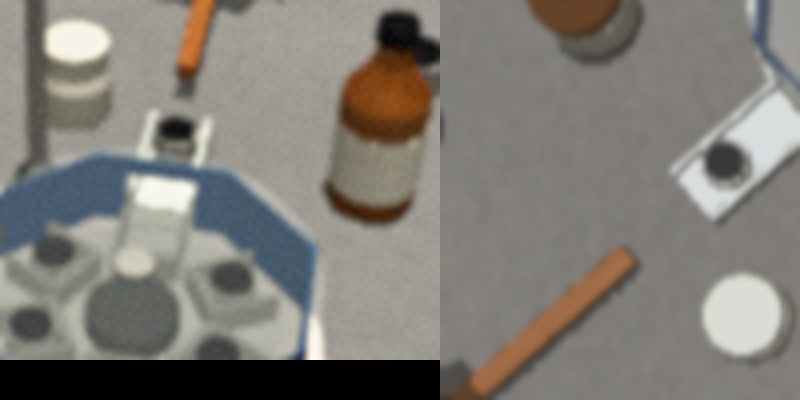

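Run:
```python
from st import *
X,r=tri(np.array([185.5/4-.5+245,69.5/4-.5+165]),np.array([184.5/4-.5+135,253.5/4-.5+190]))
f=lambda X:(np.cos(q[2])*(X[0]-q[0])+np.sin(q[2])*(X[1]-q[1]),-np.sin(q[2])*(X[0]-q[0])+np.cos(q[2])*(X[1]-q[1]))
s,R=st();print("nose",X.round(1),np.round(r,1).tolist(),"changer",np.round(f(X),1),"tcp changer",np.round(f(s["tool_pos"]),1))
E=atz("top",np.array([(690-440)/4+135,(190)/4+190]),29);print("channel end mid top",np.round(f(E),1))
C=atz("top",np.array([(725-440+.5)/4-.5+135,(158.5)/4-.5+190]),39);print("cell",np.round(f(C),1))
```

```text
nose [446.2 174.9  29.3] [[1.0, -0.2], [1.0, 0.7]] changer [ -2.8 258.1] tcp changer [ -0.9 416.3]
channel end mid top [  1.1 200.9]
cell [  1.3 170.5]
```

The pocket lines up with the opening. The nose is 2.8 mm to one side and may sag a little, so I'll nudge it sideways, raise it 5 mm, and enter the channel.

```bash
python3 -m crank '[[0,0,0,0.19,0.16,0.5,0],[0,0,0,0.99,-1.13,0,0],[0,0,0,0.99,-1.13,0,0],[0,0,0,0.99,-1.13,0,0],[0,0,0,0.99,-1.13,0,0]]' |tail -4
python3 -m crank '[[0,0,0,0.53,-0.6,0,0],[0,0,0,0.53,-0.6,0,0],[0,0,0,0,0,0,0]]' |tail -4
cat > v.py <<'E'
from st import *
import sys
f=lambda X:np.round((np.cos(q[2])*(X[0]-q[0])+np.sin(q[2])*(X[1]-q[1]),-np.sin(q[2])*(X[0]-q[0])+np.cos(q[2])*(X[1]-q[1])),1)
s,R=st();print("t",s["t"],"tcp",s["tool_pos"].round(1),"changer",f(s["tool_pos"]),"nose est y",f(s["tool_pos"])[1]-158.5,"F",s["force"].round(1))
im=robot.capture("scene");tm=robot.capture("top")
A=cv2.resize(im[165:255,245:335],None,fx=4.4,fy=4.4,interpolation=cv2.INTER_CUBIC);B=cv2.resize(tm[155:255,175:275],None,fx=4,fy=4,interpolation=cv2.INTER_CUBIC)
k=np.zeros((400,800,3),np.uint8);k[:396,:396]=A;k[:,400:]=B
cv2.imwrite(f"pics/{sys.argv[1]}.png",k[...,::-1])
E
python3 v.py g5
```

```text
tool_pos: [386.1, 251.4, 53.0]
eef_rot: [-17.7, 89.8, 23.4]
force: [-0.0, -0.2, -1.3]
gripper_width: 17.4
tool_pos: [396.2, 238.7, 51.7]
eef_rot: [-26.4, 89.9, 14.6]
force: [-0.0, -0.1, -1.9]
gripper_width: 17.2
t 15.5333 tcp [396.2 238.7  51.7] changer [  1.6 339.1] nose est y 180.60000000000002 F [-0.  -0.1 -1.9]
```

View pics/g5.png

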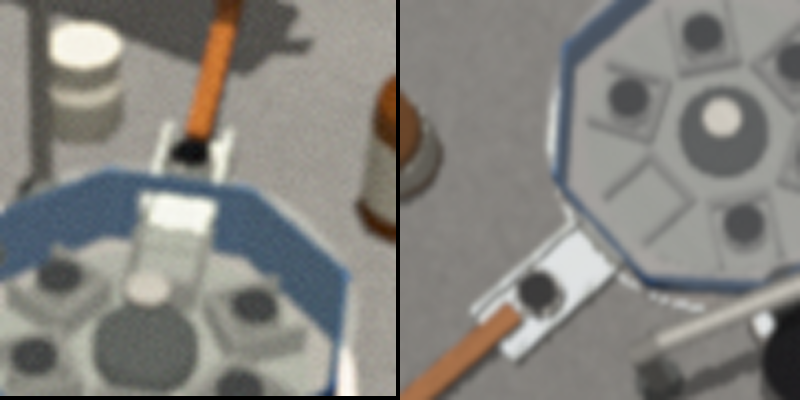

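The nose is in the channel behind the cell, at top crop (515,315), with no force. I'll push it home.

```bash
python3 -m crank '[[0,0,0,0.53,-0.6,0,0],[0,0,0,0.53,-0.6,0,0],[0,0,0,0.53,-0.6,0,0],[0,0,0,0.53,-0.6,0,0],[0,0,0,0.53,-0.6,0,0]]' |grep -E "force|pos"
python3 -m crank '[[0,0,0,0.53,-0.6,0,0],[0,0,0,0.53,-0.6,0,0],[0,0,0,0.53,-0.6,0,0],[0,0,0,0.53,-0.6,0,0],[0,0,0,0.53,-0.6,0,0]]' |grep -E "force|pos"
python3 -m crank '[[0,0,0,0.26,-0.3,0,0],[0,0,0,0.26,-0.3,0,0],[0,0,0,0,0,0,0]]' |grep -E "force|pos"
python3 v.py g6
```

```text
tool_pos: [421.6, 208.4, 50.5]
force: [-0.8, -1.2, -0.5]
tool_pos: [448.1, 178.3, 50.5]
force: [-0.2, 0.2, -1.2]
tool_pos: [453.3, 172.5, 50.5]
force: [0.1, 0.0, -0.3]
t 16.7167 tcp [453.3 172.5  50.5] changer [  1.  251.7] nose est y 93.19999999999999 F [ 0.1  0.  -0.3]
```

```bash
python3 -m crank '[[0,0,0,0.2,-0.23,0,0],[0,0,0,0.2,-0.23,0,0],[0,0,0,0,0,0,0]]' |grep -E "force|pos"
python3 -m crank '[[0,0,0,0.13,-0.15,0,0],[0,0,0,0.13,-0.15,0,0],[0,0,0,0,0,0,0]]' |grep -E "force|pos"
python3 -m crank '[[0,0,0,0.13,-0.15,0,0],[0,0,0,0,0,0,0],[0,0,0,0,0,0,0]]' |grep -E "force|pos"
python3 -m crank '[[0,0,0,0.07,-0.08,0,0],[0,0,0,0,0,0,0],[0,0,0,0,0,0,0]]' |grep -E "force|pos"
cat > cell.py <<'E'
from st import *
f=lambda X:np.round((np.cos(q[2])*(X[0]-q[0])+np.sin(q[2])*(X[1]-q[1]),-np.sin(q[2])*(X[0]-q[0])+np.cos(q[2])*(X[1]-q[1])),1)
t=np.linspace(0,2*np.pi,16,endpoint=False)
# same template for the moved cell: compare radius with stored caps' measured radii
def loc(n,g,th,rs):
    best=[]
    for r0 in rs:
        for lx in np.arange(-4,4.1,.5):
            c=np.array([r0*np.cos(th)-lx*np.sin(th),r0*np.sin(th)+lx*np.cos(th)])
            v=[]
            for r in(3,7,10,14):
                p=proj(n,W(q,np.stack([c[0]+r*np.cos(t),c[1]+r*np.sin(t),38+0*t],1)));v.append(map_coordinates(g,[p[:,1],p[:,0]],order=1).mean())
            best.append((v[3]-sum(v[:3])/3,r0,lx))
    return tuple(np.round(max(best),1))
for n in("top","scene"):
    g=cv2.cvtColor(robot.capture(n),cv2.COLOR_RGB2GRAY).astype(np.float32)
    print(n,[loc(n,g,a(90+60*k),np.arange(55,90,.5)) for k in range(6)])
E
python3 cell.py
```

```text
tool_pos: [457.1, 168.2, 50.6]
force: [-0.9, -0.2, -1.0]
tool_pos: [459.2, 165.5, 50.5]
force: [-1.2, 0.8, -0.3]
tool_pos: [459.1, 165.1, 50.4]
force: [-5.9, 8.3, 3.3]
tool_pos: [459.0, 165.0, 50.4]
force: [-8.9, 11.4, 5.9]
top [(np.float64(33.3), np.float64(66.0), np.float64(-0.5)), (np.float64(38.5), np.float64(65.5), np.float64(-1.0)), (np.float64(35.3), np.float64(65.0), np.float64(-1.5)), (np.float64(37.4), np.float64(65.0), np.float64(-0.5)), (np.float64(40.2), np.float64(65.0), np.float64(1.5)), (np.float64(37.4), np.float64(66.5), np.float64(1.5))]
scene [(np.float64(42.3), np.float64(64.0), np.float64(-1.0)), (np.float64(36.4), np.float64(64.0), np.float64(3.0)), (np.float64(42.4), np.float64(65.0), np.float64(-1.5)), (np.float64(39.3), np.float64(64.5), np.float64(0.0)), (np.float64(40.4), np.float64(63.5), np.float64(1.0)), (np.float64(41.9), np.float64(66.0), np.float64(-0.5))]
```

The back wall pushes back with about 14 N, and both cameras put the cell at radius 64–66 mm, the same as the stored cells. It's home, so I'll draw the stick out.

```bash
python3 -m crank '[[0,0,0,-0.66,0.75,0,0],[0,0,0,-1.97,2.26,0,0],[0,0,0,-1.97,2.26,0,0],[0,0,0,-1.97,2.26,0,0],[0,0,0,-1.97,2.26,0,0]]' |grep -E "force|pos"
python3 -m crank '[[0,0,0,-1.97,2.26,0,0],[0,0,0,-1.97,2.26,0,0],[0,0,0,0,0,0,0],[0,0,0,0,0,-1,0],[0,0,0,0,0,-0.7,0]]' |grep -E "force|pos"
python3 -m crank '[[0,0,0,0,0,-0.3,0],[0,0,0,0,0,0,0]]' |grep -E "force|pos"
python3 -m crank '[[0,0,0,0,0,-0.2,0],[0,0,0,0,0,0,0]]' |grep -E "force|pos"
python3 -m crank '[[0,0,0,0,0,-0.2,0],[0,0,0,0,0,0,0]]' |grep -E "force|pos"
python3 cell.py
```

```text
tool_pos: [375.2, 261.8, 50.6]
force: [0.3, 0.7, -1.1]
tool_pos: [336.6, 306.7, 33.4]
force: [0.0, 0.4, -1.4]
tool_pos: [336.3, 305.5, 29.8]
force: [0.0, 0.1, -1.9]
tool_pos: [336.8, 305.9, 28.4]
force: [-0.2, -0.7, -0.9]
tool_pos: [336.7, 306.1, 26.5]
force: [-0.7, 0.0, -1.8]
top [(np.float64(31.6), np.float64(66.5), np.float64(-0.5)), (np.float64(35.4), np.float64(65.5), np.float64(-1.0)), (np.float64(32.8), np.float64(64.5), np.float64(-1.5)), (np.float64(34.7), np.float64(64.5), np.float64(-0.5)), (np.float64(37.1), np.float64(65.0), np.float64(1.5)), (np.float64(34.3), np.float64(66.5), np.float64(1.5))]
scene [(np.float64(48.4), np.float64(66.5), np.float64(-1.0)), (np.float64(36.2), np.float64(65.0), np.float64(2.0)), (np.float64(42.2), np.float64(65.0), np.float64(-1.5)), (np.float64(38.7), np.float64(64.0), np.float64(0.0)), (np.float64(41.2), np.float64(63.5), np.float64(1.0)), (np.float64(41.8), np.float64(65.5), np.float64(-1.5))]
```

```bash
python3 -m crank '[[0,0,0,0,0,-0.15,0],[0,0,0,0,0,0,0]]' |grep -E "force|pos"
python3 -m crank '[[0,0,0,0,0,-0.15,0],[0,0,0,0,0,0,0]]' |grep -E "force|pos"
python3 -m crank '[[0,0,0,0,0,-0.15,0],[0,0,0,0,0,0,0]]' |grep -E "force|pos"
```

```text
tool_pos: [336.8, 306.3, 25.9]
force: [-4.2, -2.5, 15.7]
tool_pos: [336.8, 306.4, 25.9]
force: [-9.1, -6.3, 43.8]
tool_pos: [337.0, 306.6, 25.7]
force: [-14.0, -10.2, 68.6]
```

It's down: contact at TCP z 25.9. I'll relieve the 69 N of pressing, then release and climb.

```bash
python3 -m crank '[[0,0,0,0,0,0.37,0],[0,0,0,0,0,0,0]]' |grep -E "force|pos"
python3 -m crank '[[0,0,0,0,0,0,1],[0,0,0,0,0,0,1],[0,0,0,0,0,0,1],[0,0,0,0,0,0,1],[0,0,0,0,0,0,1]]' |grep -E "force|pos|width"
python3 -m crank '[[0,0,0,0,0,0,1],[0,0,0,0,0,1,1],[0,0,0,0,0,3,1],[0,0,0,0,0,3,1],[0,0,0,0,0,3,1]]' |grep -E "force|pos|width"
python3 -m crank '[[0,0,0,0,0,4,1],[0,0,0,-1.5,1.5,4,1],[0,0,0,-1.5,1.5,0,1],[0,0,0,0,0,0,1],[0,0,0,0,0,0,1]]' |grep -E "force|pos|width"
python3 cell.py; python3 car.py new -4 4 Z
python3 - <<'E'
from h import *
s=cv2.imread("pics/sceneZ.png");t=cv2.imread("pics/topZ.png")
A=cv2.resize(s[100:280,200:380],(400,400),interpolation=cv2.INTER_CUBIC);B=cv2.resize(t[135:315,110:290],(400,400),interpolation=cv2.INTER_CUBIC)
cv2.imwrite("pics/fin.png",np.hstack([A,B]))
E
```

```text
tool_pos: [337.2, 306.7, 26.9]
force: [0.1, -0.8, -2.1]
tool_pos: [336.4, 306.1, 25.5]
force: [1.0, -0.4, -0.5]
gripper_width: 76.8
tool_pos: [336.1, 305.9, 126.7]
force: [1.7, -0.5, 0.1]
gripper_width: 85.2
tool_pos: [307.4, 335.5, 202.8]
force: [0.1, -0.3, -1.0]
gripper_width: 85.3
top [(np.float64(30.9), np.float64(66.5), np.float64(-0.5)), (np.float64(34.8), np.float64(65.5), np.float64(-1.0)), (np.float64(32.1), np.float64(64.5), np.float64(-1.5)), (np.float64(33.9), np.float64(65.0), np.float64(-0.5)), (np.float64(36.3), np.float64(65.0), np.float64(1.5)), (np.float64(33.7), np.float64(66.5), np.float64(1.5))]
scene [(np.float64(48.6), np.float64(66.5), np.float64(-0.5)), (np.float64(36.8), np.float64(64.0), np.float64(1.5)), (np.float64(42.2), np.float64(65.0), np.float64(-0.5)), (np.float64(38.7), np.float64(64.0), np.float64(0.0)), (np.float64(40.2), np.float64(64.0), np.float64(0.5)), (np.float64(41.4), np.float64(65.0), np.float64(0.0))]
top (np.float32(246.83908), np.float64(3.552713678800501e-15), 0, 1.5)
scene (np.float32(289.15424), np.float64(-0.09999999999999654), 0, 0)
```

No more pictures can be viewed, so I'll check the stick and the bystanders numerically.

Run:
```python
from st import *
f=lambda X:np.round((np.cos(q[2])*(X[0]-q[0])+np.sin(q[2])*(X[1]-q[1]),-np.sin(q[2])*(X[0]-q[0])+np.cos(q[2])*(X[1]-q[1])),1)
E={}
for n in("top","scene"):
    g=cv2.cvtColor(cv2.imread(f"pics/{n}Z.png"),cv2.COLOR_BGR2HSV);m=cv2.inRange(g,(4,110,50),(18,255,255))
    k,l,s,c=cv2.connectedComponentsWithStats(m);print(n,[(s[i].tolist(),c[i].round().tolist()) for i in range(1,k) if s[i][4]>25])
    # predicted hull of upright stick: handle at changer y, axis along channel
    best=[]
    for y in range(405,450,3):
      for x in range(-6,7,3):
       for tilt in(0,90,-90):
        P=[]
        for (x0,x1,h,w) in((-17,17,66,9),(17,160,16,8)):
            b=np.array([[sx*w,-u,z] for u in(x0,x1) for sx in(-1,1) for z in(0,h)],float)
            if tilt: b=b@Ro.from_euler("y",tilt,degrees=True).as_matrix().T;b[:,2]+=9
            P.append(b+[x,y,0])
        M=np.zeros(m.shape,np.uint8)
        for b in P: cv2.fillConvexPoly(M,cv2.convexHull(np.round(proj(n,W(q,b))).astype(np.int32)),255)
        best.append((np.sum((M>0)&(m>0))/np.sum((M>0)|((m>0)&(cv2.dilate(M,np.ones((25,25)))>0))),y,x,tilt))
    print(n,"best IoU (handle y,x,tilt)",[max(b for b in best if b[3]==t) for t in(0,90,-90)])
a0,b0=cv2.imread("pics/top0.png").astype(int),cv2.imread("pics/topZ.png").astype(int)
for nm,(x,y) in dict(jar=(211,269),bottle=(169,188),beaker=(357,130)).items():
    print(nm,"mean change",abs(a0-b0)[y-15:y+15,x-15:x+15].mean().round(1))
s=robot.observe();print(s["t"],s["force"].round(1))
```

```text
top [([54, 147, 10, 8, 45], [59.0, 151.0]), ([157, 176, 23, 23, 301], [169.0, 189.0]), ([119, 255, 61, 49, 446], [148.0, 282.0]), ([40, 297, 19, 22, 140], [50.0, 307.0]), ([34, 309, 10, 13, 44], [38.0, 317.0]), ([0, 316, 22, 16, 104], [9.0, 325.0]), ([424, 334, 52, 34, 111], [449.0, 350.0]), ([0, 342, 36, 42, 860], [13.0, 369.0])]
top best IoU (handle y,x,tilt) [(np.float64(0.6722817764165391), 435, 3, 0), (np.float64(0.49257142857142855), 432, -6, 90), (np.float64(0.38070539419087135), 438, 6, -90)]
scene [([127, 0, 17, 15, 166], [134.0, 7.0]), ([302, 0, 21, 5, 48], [312.0, 1.0]), ([123, 17, 72, 63, 954], [161.0, 50.0]), ([116, 72, 9, 13, 68], [120.0, 78.0]), ([108, 74, 7, 13, 59], [111.0, 80.0]), ([98, 76, 8, 13, 62], [102.0, 82.0]), ([0, 83, 10, 25, 150], [3.0, 98.0]), ([152, 92, 26, 7, 41], [165.0, 95.0]), ([140, 98, 69, 67, 1667], [174.0, 138.0]), ([292, 142, 13, 45, 238], [298.0, 163.0]), ([427, 147, 9, 10, 41], [430.0, 152.0]), ([496, 165, 16, 17, 172], [504.0, 172.0]), ([330, 176, 23, 25, 412], [341.0, 189.0]), ([327, 212, 20, 9, 63], [336.0, 217.0]), ([2, 217, 58, 38, 100], [32.0, 237.0])]
scene best IoU (handle y,x,tilt) [(np.float64(0.7383177570093458), 438, 0, 0), (np.float64(0.41411764705882353), 438, -6, 90), (np.float64(0.3783783783783784), 447, 6, -90)]
jar mean change 0.7
bottle mean change 0.6
beaker mean change 0.6
21.4667 [0.3 0.1 0.3]
```

The stick stands upright with its handle at y of about 435, which puts the nose at about 275 mm against the 202 needed. The bystanders haven't moved. I'm handing in.

```bash
python3 -c "
from bench import robot
print(robot.job_done())"
```

```text
the job is handed in; nothing more can be done
None
```

The job is done and handed in at about 21.5 s of the 72 s allowed; no verdict is reported. I cranked the handwheel about 3.55 turns clockwise, pushed the cell home with the stick, then drew the stick out and laid it beyond the channel end.

**Last checks:**
- **Carousel:** 0.0° from the top camera and -0.1° from the scene camera. The start was -71.0° in both, which agrees with the turns counted.
- **Cell:** its cap is 66.5 mm from the carousel's centre in both views, within 1 mm sideways. The stored cells read 64–66.5 mm against the nominal 65. The back wall pushed back with about 14 N at the end of the push.
- **Stick:** a silhouette fit puts it upright on the counter with its nose at y of about 275 mm (202 needed).
- **Bystanders:** no change in the top image around the bottle, jar or beaker.
- **Robot:** clear of everything, with no force reading beyond noise.

**What did not go perfectly:**
- I pressed the stick on the counter with 69 N at the wrist while setting it down, below the 120 N limit. I relieved it before letting go.
- The nose height in the grip disagreed by a few mm between estimates, so I raised the stick 5 mm before entering the channel.
- The picture limit blocked the last look, so the final state was checked only by measurement from the images. The silhouette overlap was moderate, 0.67–0.74, but well above the tipped alternatives at 0.38–0.49.

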